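# Set out the eyepiece service kit on the bench mat

### The job

Set out the eyepiece service kit on the dark blue mat, with everything standing upright: the lens can on the ring between the screw tin and the yellow note pad, the loupe on top of the lens can, the spare eyepiece on the ring directly behind the screw tin (on the side away from you), and the white cap on the ring directly behind the note pad. Centre each thing on its ring, and the loupe on the can, and do not shift the tin or the pad.

Things in the scene. Friction and masses are not known exactly. Their poses are not given: they have to be found in the camera images.
- mat: Dark blue mat, fixed, 180 x 290 x 3 mm. Origin: centre of its underside; x points away from the robot (short side), y to its left (long side), z up. Six white rings, 62 mm across, on its top (z = 3 mm): centres at x = -45 (near row) and +45 mm (back row), y = -100, 0 and +100 mm. Tin and pad stand on the two end rings of the near row, either way round; the other four are empty.
- screw_tin: Round grey lidded tin with a pale yellow label on the lid, 64 mm diameter, 28 mm tall, standing on the left or right ring of the mat's near row; must stay there. Origin at the centre of its underside, z up. A microscope with parts about 0.2 m and more above the bench overhangs the bench behind the mat: carry things round in front of it.
- note_pad: Yellow pad of notes, 75 x 50 x 11 mm, lying flat on the other end ring of the mat's near row; must stay there. Origin at the centre of its underside; x along its 75 mm side (which runs about along the mat's y), z up.
- lens_can: Black cylindrical lens can with a dark grey cap, 39 mm diameter, 52 mm tall, flat top, standing upright on the bench; about 90 g. Can, loupe, eyepiece and cap start in one row, in any order, about 95 mm apart, between a clear tote (145 mm tall, nearer the robot) and a monitor. Origin at the centre of its underside, z up.
- loupe: Black loupe, a short round ring 34 mm outside diameter and 21 mm tall, open through the middle, lying flat on the bench; about 30 g. Origin at the centre of its underside, z up. Grasp it round the outside.
- eyepiece_spare: Black spare microscope eyepiece, 43 mm tall, standing on its narrower tube (white band near the foot); the wider collar in its upper part is 31 mm in diameter, which is the place to grip (fingertips about 16 mm above its foot). About 70 g. Origin at the centre of its underside, z up.
- white_cap: White oval domed moulded cap, 42 mm wide (its x) and 57 mm long (its y), 26 mm tall, dome up, lying on the bench; about 40 g. Its sides curve inward towards the top, so grip it low, across the 42 mm width. Origin at the centre of its underside, z up. Either way round is fine on its ring.

How it is judged:
By the outcome, as a careful person would: the job done as asked, in the order asked, and still so for the second after the job is handed in, with the robot touching nothing.
It also fails if it takes over 136 s, if anything falls off the work surface, if the arm or the gripper's body presses on something with over 40 N, if the wrist force passes 120 N, or if a joint passes its speed limit or range.

### The arm

A 6-joint arm with a two-finger parallel gripper is mounted at the origin on a cart in front of the work surface, level with it; the furniture and walls round the work are solid. World frame = base frame: x ahead of the robot, y to its left, z up, the work surface at z = 0. Lengths are in m, angles in rad, forces in N, time in s.
With the tool pointing down it reaches from about 0.35 to 0.975 m from the base axis. Payload 4.9 kg.
Tool frame: the origin (TCP) lies at the very end of the fingers, on their centre line; the grasp point (between the pads) lies 19 mm behind it (ctrl.pinch_z is the distance from the TCP to the grasp point, in m); z points along the fingers, y is the line along which they close (so a half turn about z gives the same grasp; the last joint's range is limited). The gripper opens to 85 mm and grips with 20 to 120 N. Pads are 22 mm wide; open, the fingers measure 114 mm over their backs; the gripper's body (76 mm by 85 mm) begins 54 mm behind the grasp point. The pads swing forward as they close: fully open they stand 13 mm farther back than shut.
Start: joints at [-1.452, 0.053, 1.613, -0, 1.476, -0.119], TCP at [0.147, -0.607, 0.231] pointing down, gripper open.
Joint ranges: [-3.01, 3.01], [-1.01, 2.22], [0.06, 2.58], [-1.02, 4.17], [0.09, 2.62], [-3.14, 3.14]. Speed limits (rad/s): [2.57, 2.57, 3.14, 3.14, 3.14, 3.14].

### API

Orientations are given as a rotation vector (axis times angle).
In Python, from station import ctrl, optics gives the robot as it stands. The module is installed in compiled form; this text tells all that it offers.
- The arm moves only by the shell command python3 -m handwheel 'ROWS' [OPENING] [FORCE]. ROWS is JSON, one flat list of numbers, 6 for each row, row after row: the shift along the tool's x, y, z in m, then the turn, a rotation vector about the tool's x, y, z in degrees. A call has 1 to 20 rows; each row shifts and turns the commanded pose from where the row before left it, along the tool's axes as they then stand; what a row does not reach is not made up. A row lasts 1/10 s, in which the tool goes at most 50 mm and 8.59 degrees, less where a joint would pass 70% of its speed; a pose out of reach is approached as far as the arm can. A call is refused whole if a number of a shift passes 0.05 or a number of a turn 8.59, either way. A call with a gripper value outside its range is refused whole. OPENING is the closure, from 0 (fully open) to 1 (shut), set as the call begins (- or left out, the last holds). The fingers move at their own pace and stop on an object; FORCE is the grip in N (left out, the last holds). Time passes only in rows, so rows that do not move let the fingers close. It gives the time, the measured TCP pose, the force and the opening at its end, in the units of the state.
- ctrl.get_obs(): the state, without advancing time (a new reading comes with each control period).
- optics.get_image(name): name is "scene" or "side" or "wrist"; returns (picture, depth): 480x640x3 uint8, red, green, blue; 480x640 float32, m along the optical axis (not along the pixel's ray), 0 where there is no reading.
- optics.get_calibration(name): a dict with "fovy" (degrees; the focal length in pixels is half the picture's height over the tangent of half this angle, whatever the lens; pixels are square), "cx", "cy" (the principal point, pixels), "rvec" (rotation vector, rad) and "tvec" (3), from world to camera coordinates, as OpenCV has them; the wrist camera has in their place "mount" (4x4, takes a point from camera to tool coordinates, whose origin is the TCP and whose axes are the flange's). Camera axes: x right, y down, z forward; pixel columns grow to the right and rows downward; lengths in m; the calibration is good to about 2 mm. A picture is of the moment at which its call begins: read the wrist's pose just before it. get_calibration takes no time and is no camera call.
- ctrl.finish_job(): hands the job in, once; it reports no verdict.
The state is a dict: "t": time; "q": joint angles; "dq": joint speeds; "effort": joint torques, N m; "tool_pos": TCP position; "tool_rot": TCP orientation; "contact_force": force on the tool from outside, world axes, zero at the start; "wrist_torque": the same for the moment, N m; "opening": finger opening in m.
Only numpy, scipy, OpenCV 4.12 (cv2) and the standard library are available. Lean on these libraries where they do the work, as an engineer would, in place of code of your own. Each camera call takes 0.05 s, during which the arm holds its last target. There are 200 camera calls.

## Working session

There is one attempt and no reset: what is moved stays moved. The work goes in short steps, Python scripts to look and compute and a shell command to move; the robot and the scene stay as the last step left them, time stands still between calls to the robot, and variables do not carry over. Pictures are saved under pics/ and viewed, on a budget of 14 in all, crops included, one or two more only if the job needs it, and the job is handed in when it is done.

```bash
mkdir -p pics; cat > h.py <<'E'
import numpy as np, cv2
from scipy.spatial.transform import Rotation as R
from station import ctrl, optics
def cam(name):
    o=ctrl.get_obs(); im,d=optics.get_image(name); c=optics.get_calibration(name)
    f=240/np.tan(np.radians(c["fovy"])/2)
    if "mount" in c:
        T=np.eye(4);T[:3,:3]=R.from_rotvec(o["tool_rot"]).as_matrix();T[:3,3]=o["tool_pos"]; T=T@np.array(c["mount"])
    else:
        W=np.eye(4);W[:3,:3]=R.from_rotvec(np.ravel(c["rvec"])).as_matrix();W[:3,3]=np.ravel(c["tvec"]);T=np.linalg.inv(W)
    return im,d,T,f,c["cx"],c["cy"]
def cloud(d,T,f,cx,cy):
    v,u=np.mgrid[:480,:640]; P=np.stack([(u-cx)/f*d,(v-cy)/f*d,d],-1)@T[:3,:3].T+T[:3,3]; P[d<=0]=np.nan; return P
def onplane(u,v,z,T,f,cx,cy):
    r=T[:3,:3]@np.array([(u-cx)/f,(v-cy)/f,1]); return T[:3,3]+r*(z-T[2,3])/r[2]
def save(n,im): cv2.imwrite("pics/"+n+".png",im[:,:,::-1])
E
python3 - <<'E'
from h import *
o=ctrl.get_obs();print(o["t"],o["tool_pos"],o["tool_rot"],o["opening"],ctrl.pinch_z)
for n in("scene","side","wrist"):
    im,d,T,f,cx,cy=cam(n);save(n,im);np.savez(""+n,im=im,d=d,T=T,k=[f,cx,cy]);print(n,T.round(3).tolist(),f)
E
```

```text
0.0 [ 0.14716652 -0.60679427  0.23004747] [-3.11738159e+00 -3.72453416e-01 -9.95115694e-06] 0.08551655771055036 0.0187
scene [[-0.679, -0.587, 0.442, -0.131], [-0.734, 0.527, -0.428, 0.692], [0.019, -0.615, -0.788, 1.206], [0.0, 0.0, 0.0, 1.0]] 582.0599996253192
side [[1.0, 0.015, -0.011, 0.541], [0.017, -0.513, 0.858, -0.881], [0.007, -0.858, -0.513, 0.611], [0.0, 0.0, 0.0, 1.0]] 559.4229367475702
wrist [[0.236, -0.93, -0.281, 0.219], [-0.972, -0.227, -0.067, -0.589], [-0.002, 0.289, -0.957, 0.373], [0.0, 0.0, 0.0, 1.0]] 335.6561260182407
```

View pics/scene.png

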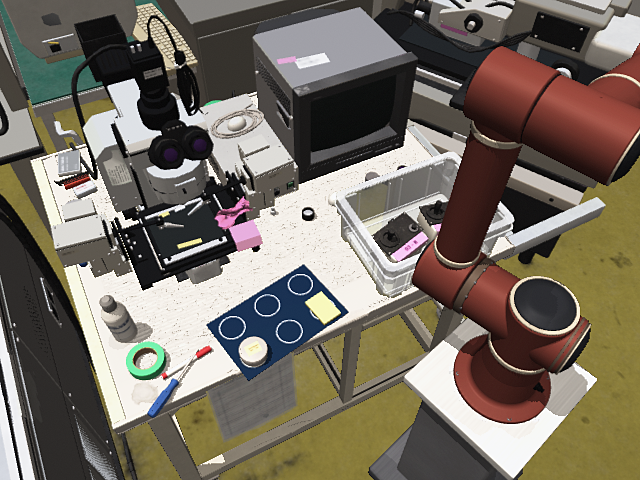

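View pics/side.png

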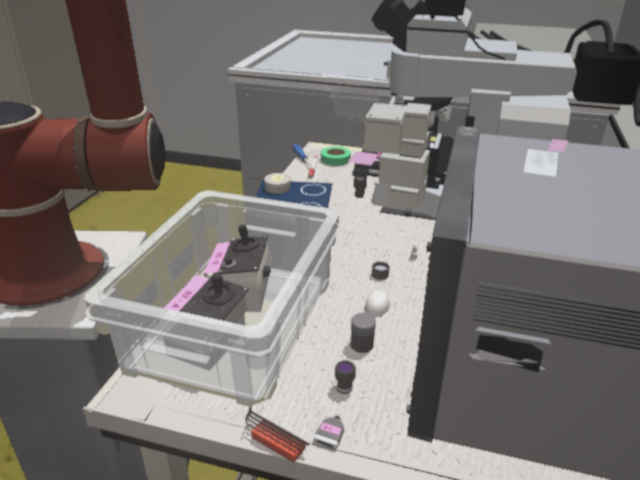

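The scene view shows the tin at (253,350) on the near left ring and the pad at (322,307) on the near right. The empty rings are at (232,327), (267,305), (299,284) and (289,330). In the side view, the row going away from the camera is the eyepiece (345,375), can (363,333), white cap (377,303) and loupe (380,270).

```bash
python3 - <<'E'
from h import *
z=np.load("scene.npz");im=z["im"].astype(int);a=(z["T"],*z["k"])
m=((im[...,2]>im[...,0]+25)&(im[...,2]<140)&(im[...,0]<70)).astype(np.uint8);m[:250]=0;m[390:]=0;m[:,:195]=0;m[:,360:]=0
n,l,s,_=cv2.connectedComponentsWithStats(m);k=1+s[1:,4].argmax();v,u=np.where(l==k)
p=np.array([onplane(x,y,.003,*a)[:2] for x,y in zip(u,v)],np.float32)
print("mat",cv2.minAreaRect(p*1000),cv2.boxPoints(cv2.minAreaRect(p*1000)).round().tolist())
for q in[(232,327),(267,305),(299,284),(289,330)]:print(q,onplane(*q,.003,*a).round(3))
print("tin",onplane(254,347,.031,*a),"pad",onplane(322,306,.014,*a))
# side clouds
z=np.load("side.npz");a=(z["T"],*z["k"]);P=cloud(z["d"],*a)
for nm,(u,v),h in[("eye",(345,375),.043),("can",(363,333),.052),("cap",(377,303),.026),("loupe",(380,270),.021)]:
    w=P[v-25:v+25,u-18:u+18].reshape(-1,3);w=w[(w[:,2]>.006)&(w[:,2]<.07)]
    print(nm,len(w),w.min(0).round(3),w.max(0).round(3),w[w[:,2]>h-.006].mean(0).round(3))
# tote and monitor extents
w=P[:,:,:].reshape(-1,3)
for y in np.arange(-.55,-.1,.05):
    s=w[(abs(w[:,1]-y)<.01)&(w[:,2]>.05)&(w[:,0]>.2)&(w[:,0]<1)];x=np.sort(s[:,0])
    g=np.argmax(np.diff(x)) if len(x)>2 else 0
    h=[(round(x[i],3),round(x[i+1],3)) for i in np.where(np.diff(x)>.025)[0]];print(round(y,2),h,x[:1],x[-1:])
E
python3 -c "
import cv2;i=cv2.imread('pics/scene.png')[250:400,190:360];cv2.imwrite('pics/c1.png',cv2.resize(i,None,fx=4,fy=4,interpolation=2))"
```

```text
mat ((448.815185546875, 273.47332763671875), (288.4173889160156, 177.7910614013672), 85.62797546386719) [[349.0, 136.0], [526.0, 123.0], [548.0, 410.0], [371.0, 424.0]]
(232, 327) [0.502 0.369 0.003]
(267, 305) [0.494 0.269 0.003]
(299, 284) [0.488 0.172 0.003]
(289, 330) [0.406 0.275 0.003]
tin [0.41361368 0.37061114 0.031     ] pad [0.39799364 0.17740019 0.014     ]
eye 556 [ 0.553 -0.305  0.006] [ 0.598 -0.212  0.046] [ 0.568 -0.29   0.042]
can 921 [ 0.579 -0.216  0.006] [ 0.633 -0.109  0.055] [ 0.598 -0.197  0.052]
cap 707 [ 0.591 -0.213  0.006] [ 0.649 -0.071  0.055] [ 0.616 -0.145  0.038]
loupe 323 [ 0.615 -0.093  0.006] [0.658 0.024 0.029] [ 0.638 -0.025  0.022]
-0.55 [] [] []
-0.5 [] [] []
-0.45 [] [0.87077438] [0.90947022]
-0.4 [] [0.66648811] [0.85852437]
-0.35 [(np.float64(0.469), np.float64(0.653))] [0.4115647] [0.88206893]
-0.3 [(np.float64(0.378), np.float64(0.458)), (np.float64(0.485), np.float64(0.668))] [0.23711477] [0.90529247]
-0.25 [(np.float64(0.232), np.float64(0.329)), (np.float64(0.338), np.float64(0.375)), (np.float64(0.388), np.float64(0.474)), (np.float64(0.499), np.float64(0.681))] [0.20968717] [0.92874565]
-0.2 [(np.float64(0.246), np.float64(0.3)), (np.float64(0.411), np.float64(0.487)), (np.float64(0.512), np.float64(0.579)), (np.float64(0.617), np.float64(0.695))] [0.22367613] [0.95059917]
-0.15 [(np.float64(0.261), np.float64(0.323)), (np.float64(0.386), np.float64(0.503)), (np.float64(0.526), np.float64(0.709))] [0.23813845] [0.97374179]
```

View pics/wrist.png

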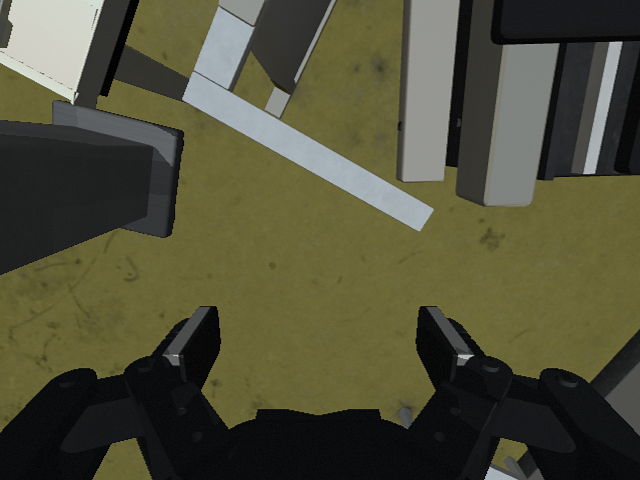

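```bash
cat >> h.py <<'E'
def go(x,y,z=None,yaw=None):
    """print turn about tool z (deg) to bring tool x to yaw, then tool-frame shift (mm) after that turn"""
    o=ctrl.get_obs();M=R.from_rotvec(o["tool_rot"]).as_matrix();yw=np.degrees(np.arctan2(M[1,0],M[0,0]));t=0 if yaw is None else yaw-yw
    M=R.from_euler("z",t,degrees=True).as_matrix()@M;p=o["tool_pos"]
    print("yaw now %.2f turn_z %.2f"%(yw,-t),"shift mm",(M.T@(np.array([x,y,p[2] if z is None else z])-p)*1000).round(1),"tilt",M[:2,2].round(4))
E
r="0,0,-0.01,0,0,-7.7"
python3 -m handwheel '[0,0,-0.01,0,0,-7.7, 0,0,-0.01,0,0,-7.7, 0,0,-0.01,0,0,-7.7, 0,0,-0.01,0,0,-7.7, 0,0,-0.01,0,0,-7.7, 0,0,-0.01,0,0,-7.7, 0,0,-0.01,0,0,-7.7, 0,0,-0.01,0,0,-7.7, 0,0,0,0,0,0]' 0 60
python3 -c "
from h import *
go(.595,-.197,.32,75)"
```

```text
t: 1.05
tool_pos: [0.1473, -0.6079, 0.3128]
tool_rot: [2.487, 1.916, -0.002]
contact_force: [-0.4, -0.3, -0.5]
opening: 0.0853
yaw now 75.21 turn_z 0.21 shift mm [512.8 326.1  -8. ] tilt [ 0.0003 -0.0025]
```

```bash
python3 -m handwheel '[0.032,0.0205,0,0,0,0, 0.032,0.0205,0,0,0,0, 0.032,0.0205,0,0,0,0, 0.032,0.0205,0,0,0,0, 0.032,0.0205,0,0,0,0, 0.032,0.0205,0,0,0,0, 0.032,0.0205,0,0,0,0, 0.032,0.0205,0,0,0,0, 0.032,0.0205,0,0,0,0, 0.032,0.0205,0,0,0,0, 0.032,0.0205,0,0,0,0, 0.032,0.0205,0,0,0,0, 0.032,0.0205,0,0,0,0, 0.032,0.0205,0,0,0,0, 0.032,0.0205,0,0,0,0, 0.032,0.0205,0,0,0,0, 0,0,0,0,0,0,0,0,0,0,0,0]'
python3 - <<'E'
from h import *
im,d,T,f,cx,cy=cam("wrist");save("w1",im);np.savez("w1",im=im,d=d,T=T,k=[f,cx,cy])
E
```

```text
t: 2.85
tool_pos: [0.5949, -0.1954, 0.3101]
tool_rot: [-2.488, -1.916, 0.002]
contact_force: [-0.5, -1.1, 0.4]
opening: 0.0854
```

View pics/w1.png

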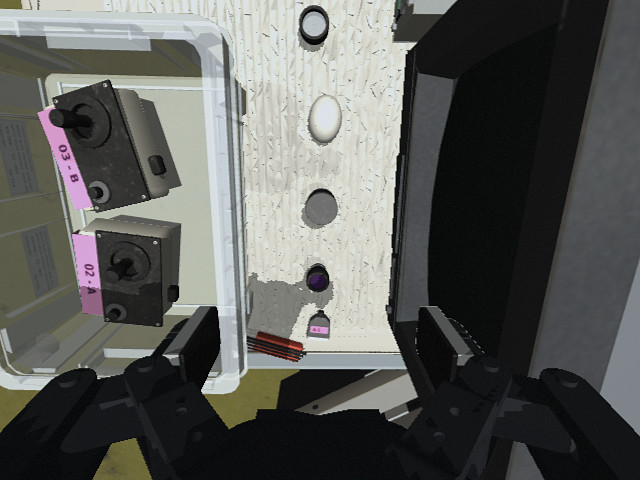

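Looking down, the can is at (320,207), the eyepiece at (317,278), the cap at (325,118) with its long axis along the corridor, and the loupe at (314,25).

```bash
python3 - <<'E'
from h import *
z=np.load("w1.npz");d=z["d"];a=(z["T"],*z["k"]);P=cloud(d,*a)
for nm,(u,v),h in[("eye",(317,277),.043),("can",(320,207),.052),("cap",(325,118),.026),("loupe",(314,25),.021)]:
    s=np.s_[max(v-32,0):v+32,u-32:u+32];w=P[s].reshape(-1,3);k=(w[:,2]>(h-.007 if nm!="cap" else .008))&(w[:,2]<h+.01);q=w[k]
    r=cv2.minAreaRect((q[:,:2]*1000).astype(np.float32));c,rad=cv2.minEnclosingCircle((q[:,:2]*1000).astype(np.float32))
    print(nm,"click",onplane(u,v,h,*a).round(4),"rect",np.round(r[0],1),np.round(r[1],1),round(r[2],1),"circ",np.round(c,1),round(rad,1),"ztop",np.nanpercentile(q[:,2],90).round(4))
print(P[300:310,340:380,2].mean(), P[150:170,340:380,2].mean(),"tote edge",P[200,215:245].round(3)[::6],"mon",P[200,385:410].round(3)[::6])
go(.598,-.199,.15)
E
```

```text
eye click [ 0.571  -0.2806  0.043 ] rect [ 569.6 -285.9] [29.7 29.6] 31.3 circ [ 569.6 -286.8] 15.7 ztop 0.044
can click [ 0.5985 -0.1907  0.052 ] rect [ 599.1 -192.7] [38.4 38.5] 9.6 circ [ 599. -193.] 19.7 ztop 0.0534
cap click [ 0.6302 -0.0934  0.026 ] rect [629.8 -93.4] [53.9 40.6] 75.1 circ [631.2 -93.7] 27.3 ztop 0.0268
loupe click [0.6427 0.0043 0.021 ] rect [642.8   6.8] [33.5 32.8] 71.9 circ [642.6   7.1] 17.2 ztop 0.0221
nan nan tote edge [[ 0.511 -0.144  0.148]
 [ 0.517 -0.145  0.15 ]
 [ 0.521 -0.147  0.146]
 [ 0.523 -0.15   0.131]
 [ 0.525 -0.152  0.12 ]] mon [[ 0.684 -0.213 -0.   ]
 [ 0.692 -0.215 -0.001]
 [ 0.691 -0.208  0.043]
 [ 0.695 -0.206  0.059]
 [ 0.697 -0.203  0.081]]
yaw now 75.14 turn_z 0.00 shift mm [ -1.9   4.4 160.4] tilt [-0.0015  0.0002]
```

```bash
python3 -m handwheel '[0.0034,0.0034,0.02,0,0,0, 0,0,0.02,0,0,0, 0,0,0.02,0,0,0, 0,0,0.02,0,0,0, 0,0,0.02,0,0,0, 0,0,0.02,0,0,0, 0,0,0.02,0,0,0, 0,0,0.02,0,0,0, 0,0,0.02,0,0,0, 0,0,0.02,0,0,0, 0,0,0.02,0,0,0, 0,0,0.02,0,0,0, 0,0,0.02,0,0,0, 0,0,0.02,0,0,0, 0,0,0.01,0,0,0, 0,0,0.009,0,0,0, 0,0,0,0,0,0, 0,0,0,0,0,0]'
python3 -m handwheel '[0,0,0,0,0,0, 0,0,0,0,0,0, 0,0,0,0,0,0, 0,0,0,0,0,0, 0,0,0,0,0,0, 0,0,0,0,0,0, 0,0,0,0,0,0, 0,0,0,0,0,0, 0,0,0,0,0,0, 0,0,0,0,0,0]' 1 50
```

```text
t: 4.7
tool_pos: [0.5995, -0.194, 0.0131]
tool_rot: [2.488, 1.916, 0.001]
contact_force: [0.1, 0.0, -1.0]
opening: 0.0855
t: 5.7
tool_pos: [0.5996, -0.1937, 0.0131]
tool_rot: [2.488, 1.917, 0.001]
contact_force: [-0.6, 0.2, 5.2]
opening: 0.0381
```

```bash
python3 -m handwheel '[0,0,-0.01,0,0,0, 0,0,-0.02,0,0,0, 0,0,-0.02,0,0,0, 0,0,-0.02,0,0,0, 0,0,-0.02,0,0,0, 0,0,-0.02,0,0,0, 0,0,-0.02,0,0,0, 0,0,-0.02,0,0,0, 0,0,-0.02,0,0,0, 0,0,-0.02,0,0,0, 0,0,-0.02,0,0,0, 0,0,-0.02,0,0,0, 0,0,-0.02,0,0,0, 0,0,-0.01,0,0,0]'
python3 -m handwheel '[0.0044,-0.0198,0,0,0,0, 0.0044,-0.0198,0,0,0,0, 0.0044,-0.0198,0,0,0,0, 0.0044,-0.0198,0,0,0,0, 0.0044,-0.0198,0,0,0,0, 0.0044,-0.0198,0,0,0,0, 0.0044,-0.0198,0,0,0,0, 0.0044,-0.0198,0,0,0,0, 0.0044,-0.0198,0,0,0,0, 0.0044,-0.0198,0,0,0,0, 0,0,0,0,0,-2.1, 0,0,0,0,0,-2.1, 0,0,0,0,0,-2.1, 0,0,0,0,0,-2.1, 0,0,0,0,0,-2.1, 0,0,0,0,0,0]'
python3 -c "
from h import *
go(.404,.276,.2,85.6)"
```

```text
t: 7.1
tool_pos: [0.5995, -0.1937, 0.2745]
tool_rot: [2.487, 1.916, 0.002]
contact_force: [0.4, -0.4, -0.1]
opening: 0.038
t: 8.7
tool_pos: [0.4185, -0.1004, 0.2716]
tool_rot: [-2.302, -2.136, 0.001]
contact_force: [-0.3, -0.0, -1.0]
opening: 0.0378
yaw now 85.72 turn_z 0.12 shift mm [374.1 -43.3  71.8] tilt [-0.001   0.0004]
```

```bash
python3 -m handwheel '[0.022,-0.0025,0,0,0,0, 0.022,-0.0025,0,0,0,0, 0.022,-0.0025,0,0,0,0, 0.022,-0.0025,0,0,0,0, 0.022,-0.0025,0,0,0,0, 0.022,-0.0025,0,0,0,0, 0.022,-0.0025,0,0,0,0, 0.022,-0.0025,0,0,0,0, 0.022,-0.0025,0,0,0,0, 0.022,-0.0025,0,0,0,0, 0.022,-0.0025,0,0,0,0, 0.022,-0.0025,0,0,0,0, 0.022,-0.0025,0,0,0,0, 0.022,-0.0025,0,0,0,0, 0.022,-0.0025,0,0,0,0, 0.022,-0.0025,0,0,0,0, 0.022,-0.0025,0,0,0,0, 0,0,0,0,0,0, 0,0,0,0,0,0]'
python3 - <<'E'
from h import *
im,d,T,f,cx,cy=cam("wrist");save("w2",im);np.savez("w2",im=im,d=d,T=T,k=[f,cx,cy])
go(.404,.276,.2)
E
```

```text
t: 10.6
tool_pos: [0.4041, 0.2755, 0.2718]
tool_rot: [2.302, 2.137, -0.002]
contact_force: [-0.9, 0.7, -0.9]
opening: 0.0378
yaw now 85.71 turn_z 0.00 shift mm [ 0.9 -0.3 71.9] tilt [-0.0006 -0.0007]
```

View pics/w2.png

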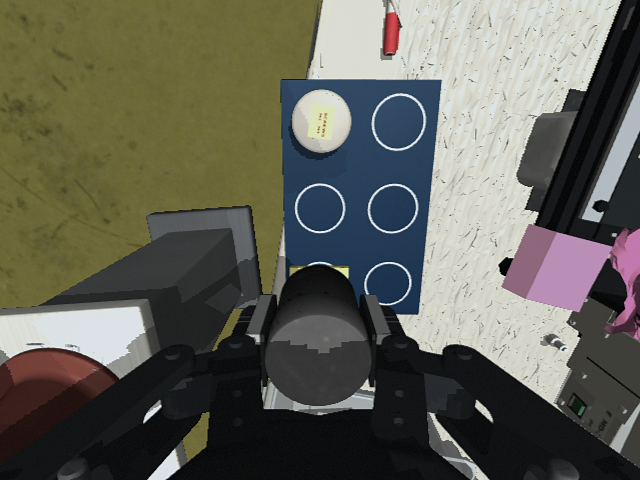

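The held can is upright. The rings are clear: near centre (320,208), back left (399,122), back middle (393,208) and back right (388,284).

```bash
python3 - <<'E'
from h import *
z=np.load("w2.npz");im=z["im"];a=(z["T"],*z["k"])
w=(im.min(2)>110)
obj=[];img=[]
Y={(320,208):(-45,0),(399,122):(45,100),(393,208):(45,0),(388,284):(45,-100)}
for (u,v),m in Y.items():
    yy,xx=np.mgrid[:480,:640];r=np.hypot(xx-u,yy-v);k=w&(r<31)&(r>17)
    if u==388:k&=(yy<305)&(xx>365)
    q=np.argwhere(k)[:,::-1].astype(np.float32);p=np.array([onplane(x,y,.003,*a)[:2] for x,y in q],np.float32)
    A=np.c_[2*p,np.ones(len(p))];s=np.linalg.lstsq(A,(p**2).sum(1),rcond=None)[0]
    print((u,v),len(p),s[:2].round(4),"r",np.sqrt(s[2]+s[0]**2+s[1]**2).round(4));obj.append(m);img.append(s[:2]*1000)
obj=np.array(obj,float);img=np.array(img)
o0,i0=obj.mean(0),img.mean(0);U,S,V=np.linalg.svd((img-i0).T@(obj-o0));Rm=U@V;c=i0-Rm@o0
print("mat",c,np.degrees(np.arctan2(Rm[1,0],Rm[0,0])),"res",(img-(obj@Rm.T+c)).round(1).tolist())
for n in [(-45,0),(45,100),(45,-100),(-45,100)]:print(n,(Rm@np.array(n)+c).round(1))
P=cloud(z["d"],*a);t=P[85:155,285:355].reshape(-1,3);t=t[(t[:,2]>.024)&(t[:,2]<.04)];print("tin",cv2.minEnclosingCircle((t[:,:2]*1000).astype(np.float32)))
go(.4042,.276,.02,85.6)
E
```

```text
(320, 208) 363 [0.4064 0.2769] r 0.0297
(399, 122) 472 [0.5039 0.3699] r 0.0297
(393, 208) 359 [0.4963 0.2701] r 0.0297
(388, 284) 250 [0.489  0.1703] r 0.0296
mat [451.46027476 273.493101  ] -4.286193015235565 res [[-0.2, 0.1], [0.1, 0.1], [-0.0, -0.0], [0.1, -0.1]]
(-45, 0) [406.6 276.9]
(45, 100) [503.8 369.9]
(45, -100) [488.9 170.4]
(-45, 100) [414.1 376.6]
tin ((414.6335144042969, 375.62005615234375), 32.186580657958984)
yaw now 85.71 turn_z 0.11 shift mm [  1.    0.  251.9] tilt [-0.0006 -0.0007]
```

```bash
python3 - <<'E'
from h import *
z=np.load("w2.npz");a=(z["T"],*z["k"]);P=cloud(z["d"],*a)
t=P[300:405,262:375].reshape(-1,3);o=ctrl.get_obs();M=R.from_rotvec(o["tool_rot"]).as_matrix();q=(t-o["tool_pos"])@M*1000
q=q[~np.isnan(q[:,0])&(abs(q[:,1])<25)&(q[:,2]<-20)]
zt=np.median(q[:,2]);print("top z",zt,len(q));s=q[abs(q[:,2]-zt)<2];print(cv2.minEnclosingCircle(s[:,:2].astype(np.float32)),s.min(0),s.max(0))
# click estimate: top rim left 265, right 373, bottom 404, top edge ~316
for u,v in[(265,360),(373,360),(318,405),(318,315)]:
    print(((onplane(u,v,o["tool_pos"][2]-zt/1000,*a)-o["tool_pos"])@M*1000).round(1))
E
```

```text
top z -39.13158208176212 10340
((0.6676577925682068, -0.08447889983654022), 23.181331634521484) [-18.62246282 -20.58154822 -41.11600385] [ 20.90318448  20.96748604 -37.146792  ]
[  1.6 -18.8 -39.1]
[  1.6  19.9 -39.1]
[-18.1   0.2 -39.1]
[ 19.6   0.2 -39.1]
```

```bash
cat > rings.py <<'E'
from h import *
import sys
def rings(name,tag,c0=(451.5,273.5),yaw=-4.29):
    im,d,T,f,cx,cy=cam(name);save(tag,im);a=(T,f,cx,cy);np.savez(tag,im=im,d=d,T=T,k=[f,cx,cy])
    v,u=np.mgrid[:480,:640];r=np.stack([(u-cx)/f,(v-cy)/f,np.ones_like(u,float)],-1)@T[:3,:3].T
    p=(T[:3,3]+r*((.003-T[2,3])/r[...,2])[...,None])[...,:2]*1000; p[r[...,2]>-.05]=1e6
    zz=cloud(d,*a)[...,2]; w=(im.min(2)>110)&((abs(zz-.003)<.006)|np.isnan(zz))
    Rm=R.from_euler("z",yaw,degrees=True).as_matrix()[:2,:2]
    for m in[(-45,0),(45,100),(45,0),(45,-100)]:
        c=Rm@np.array(m)+c0; rr=np.hypot(*(p-c).transpose(2,0,1)); q=p[w&(rr<35)&(rr>24)]
        if len(q)<60: print(m,"few");continue
        ang=np.arctan2(*(q-c).T); cov=len(np.unique((ang*6).round()))
        s=np.linalg.lstsq(np.c_[2*q,np.ones(len(q))],(q**2).sum(1),rcond=None)[0]
        print(m,len(q),"cover",cov,"of 38",s[:2].round(1),"r",np.sqrt(s[2]+s[0]**2+s[1]**2).round(1))
    return im,d,a
if __name__=="__main__": rings(sys.argv[1],sys.argv[2])
E
python3 -m handwheel '[0.0005,0.0019,0.02,0,0,0, 0,0,0.02,0,0,0, 0,0,0.02,0,0,0, 0,0,0.02,0,0,0, 0,0,0.02,0,0,0, 0,0,0.02,0,0,0, 0,0,0.02,0,0,0, 0,0,0.02,0,0,0, 0,0,0.02,0,0,0, 0,0,0.02,0,0,0, 0,0,0,0,0,0, 0,0,0,0,0,0]'
python3 rings.py wrist w3; python3 rings.py scene s3
```

```text
t: 11.85
tool_pos: [0.4064, 0.2753, 0.0725]
tool_rot: [-2.304, -2.136, 0.001]
contact_force: [0.8, 0.0, -0.2]
opening: 0.0382
(-45, 0) 862 cover 28 of 38 [406.5 276.8] r 29.8
(45, 100) 1741 cover 39 of 38 [504.1 370. ] r 29.8
(45, 0) 1171 cover 39 of 38 [496.5 270. ] r 29.8
(45, -100) few
(-45, 0) 86 cover 30 of 38 [404.6 276.3] r 29.7
(45, 100) 133 cover 39 of 38 [502.1 369. ] r 29.7
(45, 0) 93 cover 31 of 38 [494.6 269.4] r 29.7
(45, -100) few
```

View pics/w3.png

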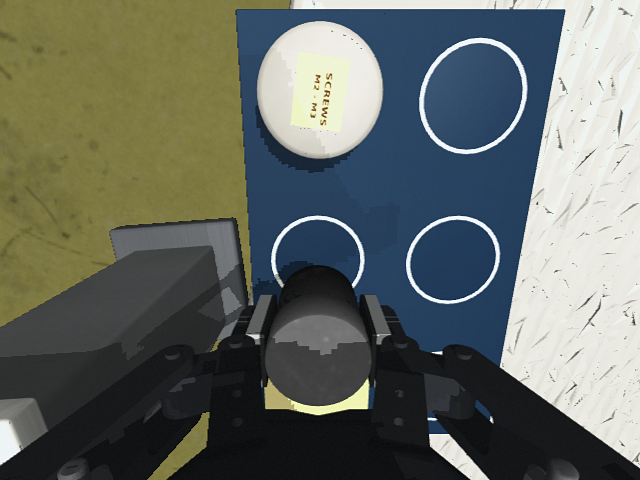

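```bash
python3 -m handwheel '[0.0006,0,0.01,0,0,0, 0,0,0.01,0,0,0, 0,0,0.01,0,0,0, 0,0,0.01,0,0,0, 0,0,0.008,0,0,0, 0,0,0.004,0,0,0, 0,0,0.002,0,0,0, 0,0,0.002,0,0,0, 0,0,0,0,0,0, 0,0,0,0,0,0]'
```

```text
t: 12.95
tool_pos: [0.4066, 0.2767, 0.0167]
tool_rot: [2.303, 2.137, 0.001]
contact_force: [-0.8, 0.2, -1.1]
opening: 0.0378
```

```bash
python3 -m handwheel '[0,0,0.0005,0,0,0, 0,0,0,0,0,0, 0,0,0,0,0,0, 0,0,0,0,0,0, 0,0,0,0,0,0, 0,0,0,0,0,0, 0,0,0,0,0,0]' 0
python3 -m handwheel '[0,0,-0.005,0,0,0, 0,0,-0.01,0,0,0, 0,0,-0.02,0,0,0, 0,0,-0.02,0,0,0, 0,0,-0.02,0,0,0, 0,0,-0.02,0,0,0, 0,0,-0.02,0,0,0, 0,0,-0.02,0,0,0, 0,0,-0.02,0,0,0, 0,0,-0.02,0,0,0, 0,0,-0.02,0,0,0, 0,0,-0.02,0,0,0, 0,0,-0.02,0,0,0, -0.025,0,-0.01,0,0,0, -0.025,0,0,0,0,0, -0.025,0,0,0,0,0, -0.025,0,0,0,0,0, -0.025,0,0,0,0,0, -0.025,0,0,0,0,0, 0,0,0,0,0,0]'
python3 - <<'E'
from rings import *
im,d,a=rings("wrist","w4")
P=cloud(d,*a);
def top(c,h,r=40):
    q=P[(np.hypot(P[...,0]*1000-c[0],P[...,1]*1000-c[1])<r)&(abs(P[...,2]-h)<.006)][:,:2]*1000
    print(len(q),cv2.minEnclosingCircle(q.astype(np.float32)),(q.min(0)+q.max(0))/2)
print("can");top((406,277),.055);print("tin");top((414,376),.031)
E
```

```text
t: 13.65
tool_pos: [0.4064, 0.2766, 0.0158]
tool_rot: [2.303, 2.137, -0.0]
contact_force: [-0.2, -0.1, 0.5]
opening: 0.085
t: 15.65
tool_pos: [0.3951, 0.1252, 0.2618]
tool_rot: [2.305, 2.132, 0.002]
contact_force: [-0.5, 0.3, 0.2]
opening: 0.0853
(-45, 0) 324 cover 31 of 38 [406.3 277.2] r 29.8
(45, 100) few
(45, 0) 455 cover 39 of 38 [496.2 270.3] r 29.7
(45, -100) 369 cover 39 of 38 [488.6 170.4] r 29.7
can
1576 ((406.08697509765625, 277.3018798828125), 19.91798973083496) [406.22527954 277.3374838 ]
tinTraceback (most recent call last):
  File "<stdin>", line 7, in <module>
  File "<stdin>", line 6, in top
    return umr_minimum(a, axis, None, out, keepdims, initial, where)
ValueError: zero-size array to reduction operation minimum which has no identity
```

View pics/w4.png

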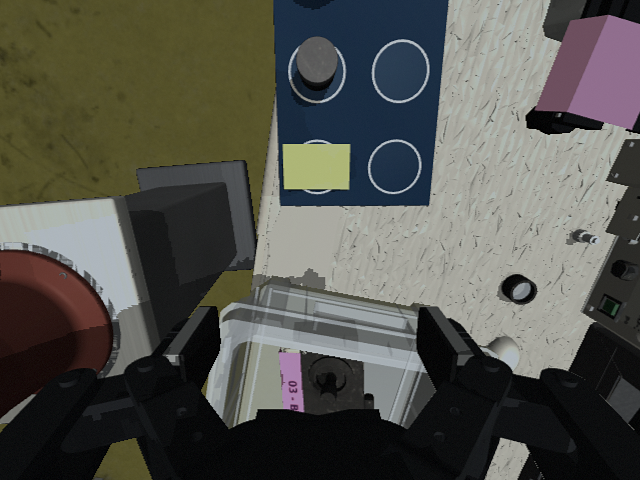

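```bash
python3 - <<'E'
from h import *
for n in("w4","side","w1","scene"):
    z=np.load(n+".npz");a=(z["T"],*z["k"]);P=cloud(z["d"],*a).reshape(-1,3)
    k=(P[:,0]>.56)&(P[:,0]<.76)&(P[:,1]>-.06)&(P[:,1]<.2)&(P[:,2]>.03)&(P[:,2]<.5);q=P[k]
    print(n,len(q))
    for y in np.arange(-.06,.2,.04):
        s=q[(q[:,1]>=y)&(q[:,1]<y+.04)]
        if len(s):print("  y%.2f n%d xmin %.3f(z %.3f) zmax %.3f"%(y,len(s),s[:,0].min(),s[s[:,0].argmin(),2],s[:,2].max()), "xmin z>.1:", s[s[:,2]>.1,0].min().round(3) if (s[:,2]>.1).any() else None)
z=np.load("w4.npz");a=(z["T"],*z["k"]);print(onplane(518,290,.021,*a),onplane(503,352,.015,*a))
P=cloud(z["d"],*a);q=P[268:310,495:545].reshape(-1,3);q=q[(q[:,2]>.014)&(q[:,2]<.03)]*1000;print(cv2.minEnclosingCircle(q[:,:2].astype(np.float32)),len(q))
go(.6427,.007,.2,75)
E
```

```text
w4 6858
  y-0.06 n1323 xmin 0.724(z 0.093) zmax 0.094 xmin z>.1: None
  y-0.02 n1470 xmin 0.560(z 0.121) zmax 0.121 xmin z>.1: 0.56
  y0.02 n906 xmin 0.729(z 0.049) zmax 0.069 xmin z>.1: None
  y0.06 n142 xmin 0.712(z 0.032) zmax 0.046 xmin z>.1: None
  y0.10 n1161 xmin 0.637(z 0.149) zmax 0.158 xmin z>.1: 0.637
  y0.14 n1184 xmin 0.645(z 0.143) zmax 0.146 xmin z>.1: 0.645
  y0.18 n672 xmin 0.597(z 0.102) zmax 0.149 xmin z>.1: 0.597
side 6081
  y-0.06 n37 xmin 0.561(z 0.123) zmax 0.320 xmin z>.1: 0.561
  y-0.02 n8 xmin 0.561(z 0.119) zmax 0.120 xmin z>.1: 0.561
  y0.02 n43 xmin 0.729(z 0.052) zmax 0.057 xmin z>.1: None
  y0.06 n2869 xmin 0.601(z 0.229) zmax 0.295 xmin z>.1: 0.601
  y0.10 n2252 xmin 0.611(z 0.286) zmax 0.294 xmin z>.1: 0.611
  y0.14 n687 xmin 0.619(z 0.284) zmax 0.292 xmin z>.1: 0.619
  y0.18 n185 xmin 0.592(z 0.125) zmax 0.177 xmin z>.1: 0.592
w1 2435
  y-0.06 n2145 xmin 0.560(z 0.122) zmax 0.193 xmin z>.1: 0.56
  y-0.02 n290 xmin 0.560(z 0.122) zmax 0.147 xmin z>.1: 0.56
scene 4580
  y-0.06 n723 xmin 0.723(z 0.069) zmax 0.322 xmin z>.1: 0.723
  y-0.02 n92 xmin 0.560(z 0.142) zmax 0.142 xmin z>.1: 0.56
  y0.02 n47 xmin 0.727(z 0.049) zmax 0.063 xmin z>.1: None
  y0.06 n444 xmin 0.600(z 0.234) zmax 0.295 xmin z>.1: 0.6
  y0.10 n1133 xmin 0.604(z 0.265) zmax 0.296 xmin z>.1: 0.604
  y0.14 n1609 xmin 0.611(z 0.266) zmax 0.294 xmin z>.1: 0.611
  y0.18 n532 xmin 0.601(z 0.064) zmax 0.270 xmin z>.1: 0.611
[0.63653218 0.01059934 0.021     ] [ 0.62872869 -0.08190074  0.015     ]
((642.4341430664062, 7.870841979980469), 17.47001838684082) 480
yaw now 85.58 turn_z 10.58 shift mm [-51.2 269.8  62.2] tilt [0.0019 0.0002]
```

```bash
python3 - <<'E'
from h import *
Q=[]
for n in("w4","side","w1","scene","w2"):
    z=np.load(n+".npz");Q.append(cloud(z["d"],z["T"],*z["k"]).reshape(-1,3))
q=np.vstack(Q);q=q[(q[:,0]>.54)&(q[:,0]<.8)&(q[:,1]>-.03)&(q[:,1]<.2)]
for z0 in np.arange(.1,.5,.04):
    s=q[(q[:,2]>=z0)&(q[:,2]<z0+.04)&(q[:,1]>.01)]
    if len(s)>10:
        i=np.argsort(s[:,1])[5];print("z%.2f n%d ymin"%(z0,len(s)),s[i].round(3),"xmin",s[np.argsort(s[:,0])[5]].round(3), "y of x<.7", np.sort(s[s[:,0]<.7,1])[:1])
c=optics.get_calibration("wrist")["mount"];print(np.round(c,3).tolist())
print(ctrl.get_obs()["q"])
E
python3 -c "
import cv2;i=cv2.imread('pics/side.png')[60:320,300:520];cv2.imwrite('pics/c2.png',cv2.resize(i,None,fx=2.3,fy=2.3,interpolation=2))"
```

```text
z0.10 n5542 ymin [0.737 0.011 0.102] xmin [0.597 0.199 0.109] y of x<.7 [0.08587438]
z0.14 n5561 ymin [0.716 0.091 0.165] xmin [0.612 0.199 0.148] y of x<.7 [0.090528]
z0.18 n2842 ymin [0.717 0.092 0.181] xmin [0.636 0.121 0.185] y of x<.7 [0.09526075]
z0.22 n2466 ymin [0.665 0.066 0.26 ] xmin [0.603 0.088 0.236] y of x<.7 [0.06488801]
z0.26 n3529 ymin [0.655 0.067 0.268] xmin [0.604 0.084 0.261] y of x<.7 [0.06537623]
[[0.001, -0.957, -0.289, 0.074], [1.0, 0.001, 0.0, 0.0], [0.0, -0.289, 0.957, -0.143], [0.0, 0.0, 0.0, 1.0]]
[ 1.29335255e-01 -5.03243223e-01  2.03246591e+00  2.91662033e-04
  1.61048473e+00  2.06491335e-01]
```

View pics/c2.png

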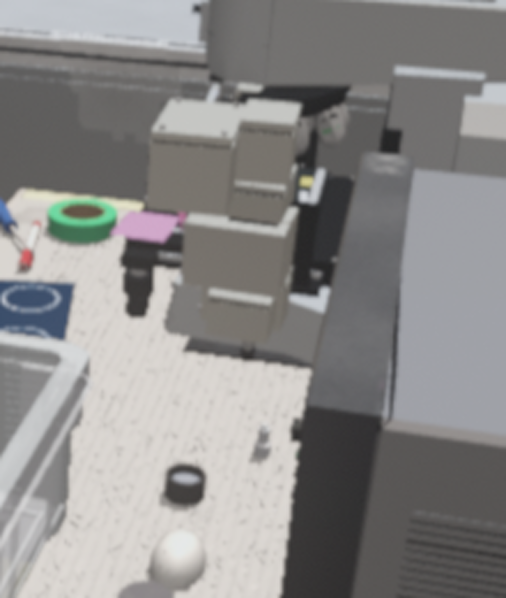

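The overhang starts at y≥0.065, x≥0.60 and z of about 0.22 or more, close to the loupe at (0.6425, 0.0075). I'll approach the loupe with the hand leaned about 22° toward -y.

```bash
python3 -m handwheel '[0,0,0,0,0,5.3, 0,0,0,0,0,5.3, 0,0,0,0,0,0]'
python3 - <<'E'
from h import *
go(.618,-.085,.25,75)
E
```

```text
t: 16.0
tool_pos: [0.3952, 0.1278, 0.2613]
tool_rot: [-2.489, -1.917, -0.001]
contact_force: [0.0, 0.6, -0.8]
opening: 0.0856
yaw now 75.19 turn_z 0.19 shift mm [-147.9  270.3   11.3] tilt [0.0005 0.0005]
```

```bash
python3 -m handwheel '[-0.0123,0.0225,0.001,0,0,0, -0.0123,0.0225,0.001,0,0,0, -0.0123,0.0225,0.001,0,0,0, -0.0123,0.0225,0.001,0,0,0, -0.0123,0.0225,0.001,0,0,0, -0.0123,0.0225,0.001,0,0,0, -0.0123,0.0225,0.001,0,0,0, -0.0123,0.0225,0.001,0,0,0, -0.0123,0.0225,0.001,0,0,0, -0.0123,0.0225,0.001,0,0,0, -0.0123,0.0225,0.001,0,0,0, -0.0123,0.0225,0,0,0,0, 0,0,0,0,0,0, 0,0,0,0,5.5,0, 0,0,0,0,5.5,0, 0,0,0,0,5.5,0, 0,0,0,0,5.5,0, 0,0,0,0,0,0]'
cat >> h.py <<'E'
def gow(x,y,z):
    o=ctrl.get_obs();M=R.from_rotvec(o["tool_rot"]).as_matrix();print("shift mm",(M.T@(np.array([x,y,z])-o["tool_pos"])*1000).round(1),"q",np.round(o["q"],2));print(M.round(3).tolist())
def top(P,c,h,r=40,dz=.006):
    q=P[(np.hypot(P[...,0]*1000-c[0],P[...,1]*1000-c[1])<r)&(abs(P[...,2]-h)<dz)][:,:2]*1000
    if len(q)<20: print("few");return
    c,rr=cv2.minEnclosingCircle(q.astype(np.float32));print(len(q),np.round(c,1),round(rr,1),((q.min(0)+q.max(0))/2).round(1))
E
python3 - <<'E'
from h import *
im,d,*a=cam("wrist");save("w5",im);P=cloud(d,*a);top(P,(642.5,7.5),.021,25);top(P,(642.5,7.5),.021,25,.003)
gow(.6425,.0075,.008)
E
```

```text
t: 17.8
tool_pos: [0.6173, -0.0856, 0.2486]
tool_rot: [-2.278, -1.75, -0.441]
contact_force: [0.2, -0.9, 0.5]
opening: 0.0855
303 [642.7   7.1] 17.0 [642.6   6.9]
259 [642.7   7.1] 17.0 [642.6   6.9]
shift mm [ -1.2   0.6 259.4] q [-0.42  0.04  1.63  0.38  1.54 -0.19]
[[0.239, 0.966, 0.095], [0.896, -0.257, 0.361], [0.374, -0.001, -0.928]]
```

View pics/w5.png

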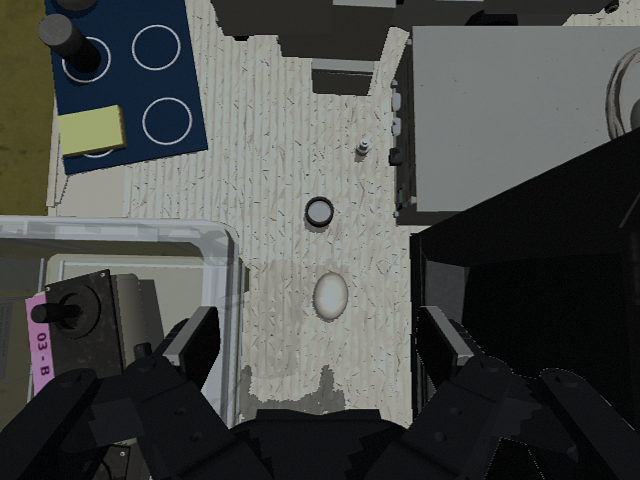

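The loupe is at (319,212), at (0.6427, 0.0070), with clear space along the approach.

```bash
python3 -m handwheel '[0,0.0007,0.02,0,0,0, 0,0,0.02,0,0,0, 0,0,0.02,0,0,0, 0,0,0.02,0,0,0, 0,0,0.02,0,0,0, 0,0,0.02,0,0,0, 0,0,0.02,0,0,0, 0,0,0.02,0,0,0, 0,0,0.02,0,0,0, 0,0,0.02,0,0,0, 0,0,0.02,0,0,0, 0,0,0.01,0,0,0, 0,0,0.01,0,0,0, 0,0,0.01,0,0,0, 0,0,0,0,0,0, 0,0,0,0,0,0]' 
python3 - <<'E'
from h import *
gow(.643,.009,.007)
E
```

```text
t: 19.45
tool_pos: [0.6432, 0.0053, 0.0183]
tool_rot: [-2.279, -1.753, -0.443]
contact_force: [-0.1, -0.6, 0.0]
opening: 0.0854
shift mm [-1.  -1.2 11.8] q [-0.27  0.29  1.76  0.43  1.13 -0.21]
[[0.238, 0.967, 0.097], [0.896, -0.257, 0.362], [0.374, 0.0, -0.927]]
```

```bash
python3 -m handwheel '[-0.001,-0.001,0.006,0,0,0, 0,0,0.006,0,0,0, 0,0,0,0,0,0]'
python3 -m handwheel '[0,0,0,0,0,0, 0,0,0,0,0,0, 0,0,0,0,0,0, 0,0,0,0,0,0, 0,0,0,0,0,0, 0,0,0,0,0,0, 0,0,0,0,0,0, 0,0,0,0,0,0, 0,0,0,0,0,0, 0,0,0,0,0,0]' 1 30
```

```text
t: 19.75
tool_pos: [0.6422, 0.0093, 0.0055]
tool_rot: [-2.278, -1.751, -0.441]
contact_force: [-0.5, -0.4, -1.2]
opening: 0.085
t: 20.75
tool_pos: [0.6433, 0.0089, 0.007]
tool_rot: [-2.279, -1.753, -0.444]
contact_force: [-0.0, -1.6, 4.1]
opening: 0.0318
```

```bash
python3 -m handwheel '[0,0,-0.005,0,0,0, 0,0,-0.01,0,0,0, 0,0,-0.02,0,0,0, 0,0,-0.02,0,0,0, 0,0,-0.02,0,0,0, 0,0,-0.02,0,0,0, 0,0,-0.02,0,0,0, 0,0,-0.02,0,0,0, 0,0,-0.02,0,0,0, 0,0,-0.02,0,0,0, 0,0,-0.02,0,0,0, 0,0,-0.02,0,0,0, 0,0,-0.02,0,0,0, 0,0,-0.02,0,0,0, 0,0,0,0,-5.5,0, 0,0,0,0,-5.5,0, 0,0,0,0,-5.5,0, 0,0,0,0,-5.5,0, 0,0,0,0,0,0, 0,0,0,0,0,0]'
python3 - <<'E'
from h import *
go(.42,-.07,.25,85.6)
im,d,*a=cam("wrist");save("w6",im);np.savez("w6",im=im,d=d,T=a[0],k=a[1:])
E
```

```text
t: 22.75
tool_pos: [0.6181, -0.0828, 0.2428]
tool_rot: [-2.488, -1.915, -0.001]
contact_force: [0.6, 0.0, -0.7]
opening: 0.032
yaw now 75.17 turn_z -10.43 shift mm [  -2.4 -198.5   -7. ] tilt [-0.0005  0.0015]
```

View pics/w6.png

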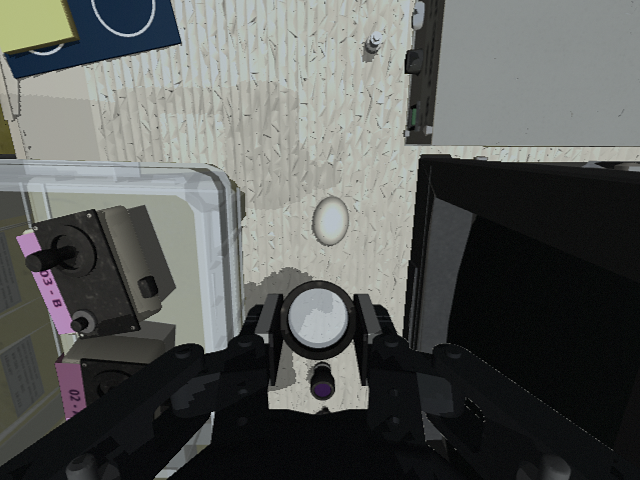

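```bash
python3 -m handwheel '[0,0,0,0,0,-5.2, 0,0,0,0,0,-5.2, 0,-0.022,0,0,0,0, 0,-0.022,0,0,0,0, 0,-0.022,0,0,0,0, 0,-0.022,0,0,0,0, 0,-0.022,0,0,0,0, 0,-0.022,0,0,0,0, 0,-0.022,0,0,0,0, 0,-0.022,0,0,0,0, 0,-0.022,0,0,0,0, 0,0,0,0,0,0]'
python3 -m handwheel '[0.0225,-0.0028,0,0,0,0, 0.0225,-0.0028,0,0,0,0, 0.0225,-0.0028,0,0,0,0, 0.0225,-0.0028,0,0,0,0, 0.0225,-0.0028,0,0,0,0, 0.0225,-0.0028,0,0,0,0, 0.0225,-0.0028,0,0,0,0, 0.0225,-0.0028,0,0,0,0, 0.0225,-0.0028,0,0,0,0, 0.0225,-0.0028,0,0,0,0, 0.0225,-0.0028,0,0,0,0, 0.0225,-0.0028,0,0,0,0, 0,0,0,0,5.5,0, 0,0,0,0,5.5,0, 0,0,0,0,5.5,0, 0,0,0,0,5.5,0, 0,0,0,0,0,0, 0,0,0,0,0,0]'
python3 - <<'E'
from h import *
gow(.4064,.2793,.0925)
im,d,*a=cam("wrist");save("w7",im);np.savez("w7",im=im,d=d,T=a[0],k=a[1:])
P=cloud(d,*a);print("can");top(P,(406,277),.055,25)
o=ctrl.get_obs();h=o["tool_pos"][2]+.014;top(P,o["tool_pos"][:2]*1000,h,30,.003)
E
```

```text
t: 24.0
tool_pos: [0.4193, -0.0682, 0.2427]
tool_rot: [-2.309, -2.13, -0.001]
contact_force: [0.0, -0.2, -0.9]
opening: 0.0325
t: 25.8
tool_pos: [0.4091, 0.2033, 0.2428]
tool_rot: [-2.098, -1.935, -0.406]
contact_force: [0.0, -0.5, 0.1]
opening: 0.0322
shift mm [ 14.   -8.8 167.7] q [ 0.06 -0.49  2.09  0.38  1.49  0.12]
[[0.075, 0.997, 0.03], [0.925, -0.08, 0.372], [0.373, -0.0, -0.928]]
can
1088 [406.2 277.2] 19.7 [406.  276.9]
2341 [409.5 205.1] 29.6 [409.5 201.6]
```

View pics/w7.png

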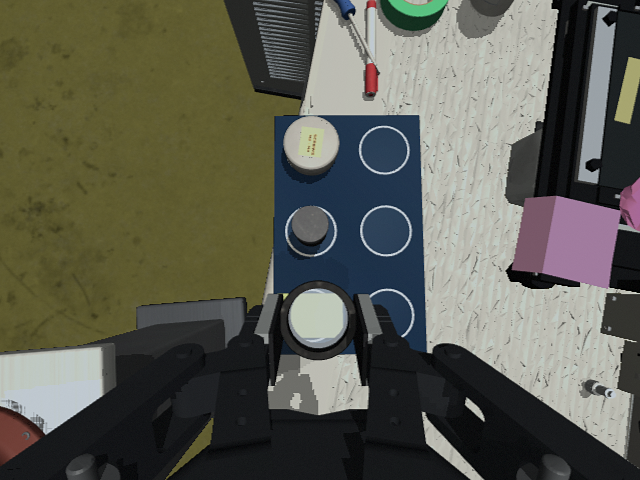

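```bash
python3 - <<'E'
from h import *
z=np.load("w7.npz");im=z["im"];a=(z["T"],*z["k"]);P=cloud(z["d"],*a);o=ctrl.get_obs();p=o["tool_pos"]
v,u=np.mgrid[:480,:640];r=np.hypot(u-317,v-320)
k=(r<40)&(r>33)&(u>284)&(u<350)&~np.isnan(P[...,2])
q=P[k];q=q[(q[:,2]>p[2]-.005)&(q[:,2]<p[2]+.04)];c=q.mean(0);_,_,V=np.linalg.svd(q-c);n=V[2]*np.sign(V[2,2]);print(len(q),"normal",n.round(3),"z rel",(c[2]-p[2]).round(4))
for uv in[(276,320),(358,320),(317,281),(317,360),(317,320.5)]:print(uv,((onplane(*uv,p[2]+.014,*a)-p)*1000).round(1))
E
python3 -c "
import cv2;i=cv2.imread('pics/w7.png')[260:380,250:390];cv2.imwrite('pics/c3.png',cv2.resize(i,None,fx=4,fy=4,interpolation=2))"
```

```text
1103 normal [0.002 0.001 1.   ] z rel 0.0141
(276, 320) [-17.7  -0.9  14. ]
(358, 320) [17.3 -3.7 14. ]
(317, 281) [ 1.1 14.3 14. ]
(317, 360) [ -1.5 -19.   14. ]
(317, 320.5) [-0.2 -2.5 14. ]
```

View pics/c3.png

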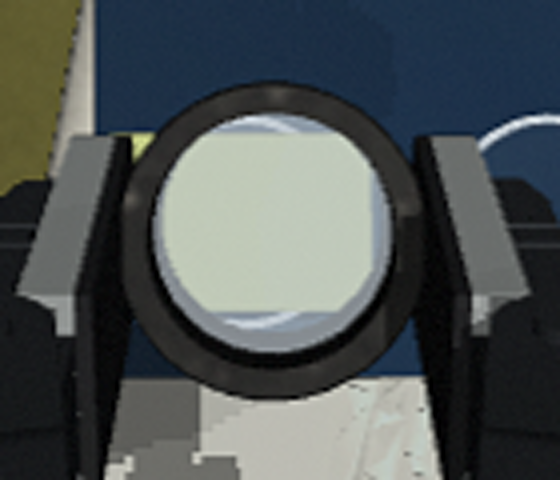

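```bash
python3 -m handwheel '[0.007,-0.0044,0.0167,0,0,0, 0.007,-0.0044,0.0167,0,0,0, 0,0,0.0167,0,0,0, 0,0,0.0167,0,0,0, 0,0,0.0167,0,0,0, 0,0,0.0167,0,0,0, 0,0,0.0167,0,0,0, 0,0,0.0167,0,0,0, 0,0,0.0167,0,0,0, 0,0,0.0167,0,0,0, 0,0,0,0,0,0, 0,0,0,0,0,0]'
python3 - <<'E'
from h import *
gow(.4064,.2795,.066)
E
```

```text
t: 27.05
tool_pos: [0.4056, 0.2806, 0.0936]
tool_rot: [-2.093, -1.939, -0.406]
contact_force: [0.3, 0.6, -0.2]
opening: 0.032
shift mm [-11.3   0.9  25.2] q [ 0.25 -0.27  2.18  0.4   1.13  0.17]
[[0.071, 0.997, 0.028], [0.925, -0.077, 0.373], [0.374, -0.0, -0.927]]
```

```bash
python3 -m handwheel '[-0.0038,0.0003,0.0084,0,0,0, -0.0038,0.0003,0.0084,0,0,0, -0.0037,0.0003,0.0084,0,0,0, 0,0,0,0,0,0, 0,0,0,0,0,0]'
python3 - <<'E'
from h import *
gow(.4064,.2795,.0628)
im,d,*a=cam("wrist");P=cloud(d,*a);top(P,(406,277),.080,28,.003)
E
```

```text
t: 27.55
tool_pos: [0.4062, 0.2787, 0.0653]
tool_rot: [-2.095, -1.936, -0.406]
contact_force: [0.2, -1.0, 1.3]
opening: 0.0318
shift mm [-0.2  0.1  2.6] q [ 0.24 -0.22  2.2   0.42  1.08  0.14]
[[0.073, 0.997, 0.028], [0.924, -0.078, 0.373], [0.374, -0.001, -0.927]]
2305 [406.3 281. ] 27.7 [406.3 276.8]
```

```bash
python3 -m handwheel '[-0.0002,0,0.0013,0,0,0, 0,0,0.0013,0,0,0, 0,0,0,0,0,0, 0,0,0,0,0,0]'
python3 -m handwheel '[0,0,0,0,0,0, 0,0,0,0,0,0, 0,0,0,0,0,0, 0,0,0,0,0,0, 0,0,0,0,0,0, 0,0,0,0,0,0, 0,0,0,0,0,0]' 0
python3 -m handwheel '[0,0,-0.005,0,0,0, 0,0,-0.01,0,0,0, 0,0,-0.02,0,0,0, 0,0,-0.02,0,0,0, 0,0,-0.02,0,0,0, 0,0,-0.02,0,0,0, 0,0,-0.02,0,0,0, 0,0,-0.02,0,0,0, 0,0,-0.02,0,0,0, 0,0,-0.02,0,0,0, 0,0,0,0,-5.5,0, 0,0,0,0,-5.5,0, 0,0,0,0,-5.5,0, 0,0,0,0,-5.5,0, 0,0,0,0,0,0, 0,0,0,0,0,0]'
python3 - <<'E'
from rings import *
im,d,a=rings("wrist","w8")
P=cloud(d,*a);print("loupe");top(P,(406,277),.076,30);print("can");top(P,(406,277),.055,21,.003);print("tin");top(P,(414,376),.031)
go(.42,-.05,.3,75)
E
```

```text
t: 28.0
tool_pos: [0.4066, 0.2797, 0.0634]
tool_rot: [-2.094, -1.937, -0.407]
contact_force: [0.2, 0.9, 0.3]
opening: 0.0321
t: 28.7
tool_pos: [0.4065, 0.2797, 0.0633]
tool_rot: [-2.094, -1.937, -0.407]
contact_force: [0.3, 0.2, -0.9]
opening: 0.0853
t: 30.3
tool_pos: [0.4013, 0.2146, 0.226]
tool_rot: [-2.305, -2.133, -0.002]
contact_force: [0.3, -0.3, -0.3]
opening: 0.0857
(-45, 0) 450 cover 39 of 38 [406.5 277. ] r 29.8
(45, 100) 619 cover 39 of 38 [504.  370.1] r 29.8
(45, 0) 475 cover 39 of 38 [496.4 270.2] r 29.8
(45, -100) 378 cover 39 of 38 [488.8 170.3] r 29.8
loupe
534 [406.4 277.8] 17.0 [406.3 277.8]
can
204 [406.3 277.2] 19.6 [406.5 277.1]
tin
4624 [414.6 375.5] 32.5 [414.6 375.6]
yaw now 85.51 turn_z 10.51 shift mm [-250.2   86.4  -74.6] tilt [0.0004 0.0012]
```

View pics/w8.png

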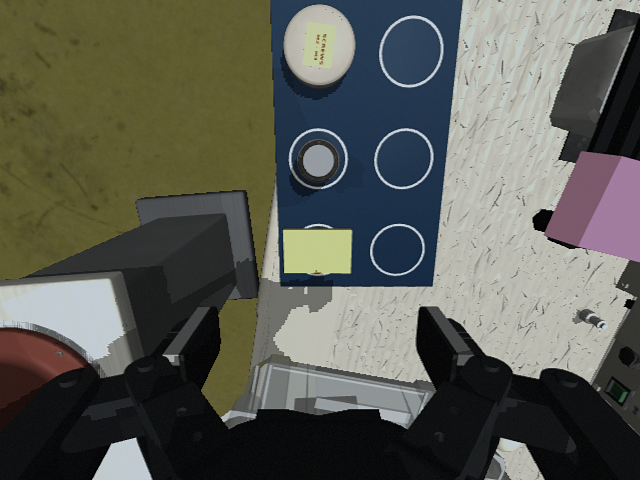

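The loupe sits on the can within about 1 mm, and the tin hasn't moved. Eyepiece next.

```bash
python3 -m handwheel '[0,0,0,0,0,5.25, 0,0,0,0,0,5.25, -0.0266,0.0177,-0.002,0,0,0, -0.0266,0.0177,-0.002,0,0,0, -0.0266,0.0177,-0.002,0,0,0, -0.0266,0.0177,-0.002,0,0,0, -0.0266,0.0177,-0.002,0,0,0, -0.0266,0.0177,-0.002,0,0,0, -0.0266,0.0177,-0.002,0,0,0, -0.0266,0.0177,-0.002,0,0,0, -0.0266,0.0177,-0.002,0,0,0, -0.0266,0.0177,-0.002,0,0,0, -0.0266,0.0177,-0.002,0,0,0, -0.0266,0.0177,-0.002,0,0,0, -0.0266,0.0177,-0.002,0,0,0, -0.0266,0.0177,-0.002,0,0,0, -0.0266,0.0177,-0.002,0,0,0, -0.0266,0.0177,-0.002,0,0,0, 0,0,0,0,0,0, 0,0,0,0,0,0]'
python3 - <<'E'
from h import *
im,d,*a=cam("wrist");save("w9",im);P=cloud(d,*a)
for s in(.003,.006,.010):top(P,(569.6,-286),.043,25,s)
go(.5696,-.286,.05,75)
q=P[(np.hypot(P[...,0]-.63,P[...,1]+.0935)<.04)&(P[...,2]>.006)&(P[...,2]<.035)];print("cap",len(q));
if len(q)>50:print(cv2.minAreaRect((q[:,:2]*1000).astype(np.float32)))
E
```

```text
t: 32.35
tool_pos: [0.5641, -0.271, 0.2573]
tool_rot: [-2.494, -1.909, -0.001]
contact_force: [0.3, -0.1, 0.8]
opening: 0.0854
597 [ 569.3 -286.9] 15.5 [ 569.2 -286.8]
617 [ 569.4 -286.9] 15.7 [ 569.2 -286.7]
631 [ 569.4 -286.9] 15.7 [ 569.2 -286.7]
yaw now 74.95 turn_z -0.05 shift mm [-14.1   9.4 207.3] tilt [-0.0001  0.0011]
cap 2020
((629.41650390625, -95.03787231445312), (51.73849105834961, 40.388790130615234), 73.50457763671875)
```

```bash
python3 -m handwheel '[-0.0149,0.0094,0.01,0,0,0, 0,0,0.02,0,0,0, 0,0,0.02,0,0,0, 0,0,0.02,0,0,0, 0,0,0.02,0,0,0, 0,0,0.02,0,0,0, 0,0,0.02,0,0,0, 0,0,0.02,0,0,0, 0,0,0.02,0,0,0, 0,0,0.02,0,0,0, 0,0,0.02,0,0,0, 0,0,0.02,0,0,0, 0,0,0.011,0,0,0, 0,0,0,0,0,0, 0,0,0,0,0,0]'
python3 -c "
from h import *
gow(.5693,-.2868,.016)"
```

```text
t: 33.9
tool_pos: [0.5705, -0.2866, 0.0172]
tool_rot: [2.491, 1.913, 0.001]
contact_force: [0.3, -0.5, -0.1]
opening: 0.0854
shift mm [-0.5 -1.1  1.2] q [-0.58  0.3   1.72  0.    1.12 -0.32]
[[0.258, 0.966, 0.001], [0.966, -0.258, -0.0], [-0.0, 0.001, -1.0]]
```

```bash
python3 -m handwheel '[-0.0005,-0.001,0.001,0,0,0, 0,0,0,0,0,0]'
python3 -m handwheel '[0,0,0,0,0,0, 0,0,0,0,0,0, 0,0,0,0,0,0, 0,0,0,0,0,0, 0,0,0,0,0,0, 0,0,0,0,0,0, 0,0,0,0,0,0, 0,0,0,0,0,0, 0,0,0,0,0,0, 0,0,0,0,0,0]' 1 40
python3 -m handwheel '[0,0,-0.005,0,0,0, 0,0,-0.01,0,0,0, 0,0,-0.02,0,0,0, 0,0,-0.02,0,0,0, 0,0,-0.02,0,0,0, 0,0,-0.02,0,0,0, 0,0,-0.02,0,0,0, 0,0,-0.02,0,0,0, 0,0,-0.02,0,0,0, 0,0,-0.02,0,0,0, 0,0,-0.02,0,0,0, 0,0,-0.02,0,0,0, 0,0,-0.02,0,0,0, 0,0,-0.02,0,0,0, 0,0,0,0,0,0]'
python3 -c "
from h import *
go(.43,-.08,.25,85.6)"
```

```text
t: 34.1
tool_pos: [0.5698, -0.2875, 0.0168]
tool_rot: [2.491, 1.912, 0.001]
contact_force: [-1.2, 0.0, 0.4]
opening: 0.0855
t: 35.1
tool_pos: [0.5692, -0.2872, 0.0157]
tool_rot: [2.492, 1.913, 0.0]
contact_force: [-0.2, 0.6, 3.0]
opening: 0.0285
t: 36.6
tool_pos: [0.5705, -0.2879, 0.2751]
tool_rot: [2.486, 1.909, 0.004]
contact_force: [-0.7, -0.4, -2.0]
opening: 0.029
yaw now 75.03 turn_z -10.57 shift mm [ 196.5 -156.2   23.6] tilt [ 0.0068 -0.0028]
```

```bash
python3 -m handwheel '[0,0,0,0,0,-5.3, 0,0,0,0,0,-5.3, 0.0197,-0.0156,0,0,0,0, 0.0197,-0.0156,0,0,0,0, 0.0197,-0.0156,0,0,0,0, 0.0197,-0.0156,0,0,0,0, 0.0197,-0.0156,0,0,0,0, 0.0197,-0.0156,0,0,0,0, 0.0197,-0.0156,0,0,0,0, 0.0197,-0.0156,0,0,0,0, 0.0197,-0.0156,0,0,0,0, 0.0197,-0.0156,0,0,0,0, 0,0,0,0,0,0]'
python3 - <<'E'
from h import *
Q=[]
for n in("w2","w7","w8","w4","scene"):
    z=np.load(n+".npz");Q.append(cloud(z["d"],z["T"],*z["k"]).reshape(-1,3))
q=np.vstack(Q)
for y in np.arange(.1,.55,.05):
    s=q[(q[:,1]>y)&(q[:,1]<y+.05)&(q[:,0]>.46)&(q[:,0]<.9)]
    print(round(y,2),[(round(z0,2),round(float(np.sort(t[:,0])[5]),3)) for z0 in(.04,.1,.15,.2,.3,.4) if len(t:=s[(s[:,2]>z0)&(s[:,2]<z0+.1)])>10])
go(.41,.27,.25,85.6)
E
```

```text
t: 37.9
tool_pos: [0.4274, -0.0769, 0.2695]
tool_rot: [-2.302, -2.137, -0.0]
contact_force: [0.1, -0.1, -0.2]
opening: 0.0288
0.1 [(0.04, 0.647), (0.1, 0.637), (0.15, 0.607), (0.2, 0.606), (0.3, 0.46)]
0.15 [(0.04, 0.597), (0.1, 0.597), (0.15, 0.619), (0.2, 0.462), (0.3, 0.46)]
0.2 [(0.04, 0.57), (0.1, 0.57), (0.15, 0.635), (0.2, 0.46), (0.3, 0.46), (0.4, 0.685)]
0.25 [(0.04, 0.581), (0.1, 0.581), (0.15, 0.62), (0.2, 0.667), (0.3, 0.46), (0.4, 0.62)]
0.3 [(0.04, 0.613), (0.1, 0.613), (0.15, 0.625), (0.2, 0.662), (0.3, 0.654), (0.4, 0.627)]
0.35 [(0.04, 0.627), (0.1, 0.627), (0.15, 0.637), (0.2, 0.673), (0.3, 0.68), (0.4, 0.639)]
0.4 [(0.04, 0.64), (0.1, 0.639), (0.15, 0.653), (0.2, 0.687)]
0.45 [(0.04, 0.654), (0.1, 0.654), (0.15, 0.703), (0.2, 0.703)]
0.5 [(0.04, 0.635), (0.1, 0.645), (0.15, 0.694), (0.2, 0.694)]
yaw now 85.76 turn_z 0.16 shift mm [344.6 -43.9  19.8] tilt [-0.0005  0.0008]
```

```bash
python3 -m handwheel '[0.0237,0.0023,0,0,0,0, 0.0237,0.0023,0,0,0,0, 0.0237,0.0023,0,0,0,0, 0.0237,0.0023,0,0,0,0, 0.0237,0.0023,0,0,0,0, 0.0237,0.0023,0,0,0,0, 0.0237,0.0023,0,0,0,0, 0.0237,0.0023,0,0,0,0, 0.0237,0.0023,0,0,0,0, 0.0237,0.0023,0,0,0,0, 0.0237,0.0023,0,0,0,0, 0.0237,0.0023,0,0,0,0, 0.0237,0.0023,0,0,0,0, 0.0237,0.0023,0,0,0,0, 0.0237,0.0023,0,0,0,0, 0.0237,0.0023,0,0,0,0, 0.0237,0.0023,0,0,0,0, 0.0237,0.0023,0,0,0,0, 0.0237,0.0023,0,0,0,0, 0,0,0,0,0,0]'
python3 - <<'E'
from rings import *
im,d,a=rings("wrist","w10")
gow(.504,.3698,.06)
z=np.load("w10.npz");P=cloud(d,*a);o=ctrl.get_obs();M=R.from_rotvec(o["tool_rot"]).as_matrix();q=((P-o["tool_pos"])@M*1000)
q=q[290:420,250:390].reshape(-1,3);q=q[~np.isnan(q[:,0])&(abs(q[:,1])<13)&(abs(q[:,2]+27)<4)];print("eyepiece top in tool",len(q),q.min(0).round(1),q.max(0).round(1),np.median(q,0).round(1))
E
```

```text
t: 39.9
tool_pos: [0.5069, 0.3686, 0.2688]
tool_rot: [-2.302, -2.137, 0.002]
contact_force: [0.1, -1.4, -1.2]
opening: 0.0288
(-45, 0) 207 cover 29 of 38 [406.4 276.6] r 29.8
(45, 100) 387 cover 39 of 38 [503.8 369.7] r 29.8
(45, 0) 187 cover 24 of 38 [496.2 269.8] r 29.8
(45, -100) few
shift mm [  2.5  -2.6 209. ] q [ 0.51  0.04  1.57 -0.    1.54  0.58]
[[0.075, 0.997, -0.002], [0.997, -0.075, -0.001], [-0.001, -0.001, -1.0]]
eyepiece top in tool 4024 [-12.7 -13.  -29.8] [ 17.3  13.  -23. ] [  3.4  -0.  -26.7]
```

View pics/w10.png

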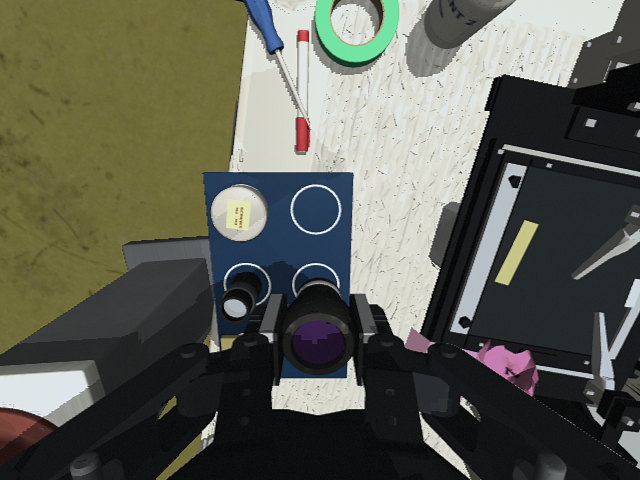

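```bash
python3 -m handwheel '[0,-0.0028,0.01,0,0,0, 0,0,0.02,0,0,0, 0,0,0.02,0,0,0, 0,0,0.02,0,0,0, 0,0,0.02,0,0,0, 0,0,0.02,0,0,0, 0,0,0.02,0,0,0, 0,0,0.02,0,0,0, 0,0,0.02,0,0,0, 0,0,0.02,0,0,0, 0,0,0.02,0,0,0, 0,0,0.01,0,0,0, 0,0,0.01,0,0,0, 0,0,0,0,0,0, 0,0,0,0,0,0]'
python3 - <<'E'
from rings import *
im,d,a=rings("wrist","w11")
gow(.504,.3685,.0192)
E
```

```text
t: 41.45
tool_pos: [0.5042, 0.3671, 0.0411]
tool_rot: [2.305, 2.135, 0.001]
contact_force: [0.1, 0.8, -0.9]
opening: 0.029
(-45, 0) few
(45, 100) 842 cover 23 of 38 [503.8 369.6] r 29.8
(45, 0) 341 cover 16 of 38 [496.3 269.8] r 29.6
(45, -100) few
shift mm [ 1.  -0.6 22.4] q [ 0.51  0.23  1.75 -0.    1.16  0.59]
[[0.076, 0.997, 0.002], [0.997, -0.076, 0.001], [0.001, 0.002, -1.0]]
```

```bash
python3 -m handwheel '[0.001,-0.0004,0.01,0,0,0, 0,0,0.006,0,0,0, 0,0,0.004,0,0,0, 0,0,0.002,0,0,0, 0,0,0,0,0,0, 0,0,0,0,0,0]'
python3 -m handwheel '[0,0,0,0,0,0, 0,0,0,0,0,0, 0,0,0,0,0,0, 0,0,0,0,0,0, 0,0,0,0,0,0, 0,0,0,0,0,0]' 0.4
python3 -m handwheel '[0,0,-0.005,0,0,0, 0,0,-0.01,0,0,0, 0,0,-0.02,0,0,0, 0,0,-0.02,0,0,0, 0,0,-0.02,0,0,0, 0,0,-0.02,0,0,0, 0,0,-0.02,0,0,0, 0,0,-0.02,0,0,0, 0,0,-0.02,0,0,0, 0,0,-0.02,0,0,0, 0,0,-0.02,0,0,0, 0,0,-0.02,0,0,0, -0.024,-0.011,0,0,0,0, -0.024,-0.011,0,0,0,0, -0.024,-0.011,0,0,0,0, -0.024,-0.011,0,0,0,0, 0,0,0,0,0,0]'
python3 - <<'E'
from rings import *
im,d,a=rings("wrist","w12")
P=cloud(d,*a);print("eye");top(P,(504,370),.046,25);print("loupe");top(P,(406,277),.076,30);print("tin");top(P,(414,376),.031)
go(.60,-.14,.26,75)
E
```

```text
t: 42.1
tool_pos: [0.5034, 0.3683, 0.0188]
tool_rot: [-2.304, -2.135, 0.0]
contact_force: [-1.8, -1.2, 1.9]
opening: 0.0292
t: 42.7
tool_pos: [0.5035, 0.3682, 0.0185]
tool_rot: [2.305, 2.135, 0.0]
contact_force: [0.2, 0.5, 0.5]
opening: 0.0511
t: 44.4
tool_pos: [0.4514, 0.2742, 0.2345]
tool_rot: [2.306, 2.133, 0.001]
contact_force: [0.2, -0.1, -0.5]
opening: 0.0514
(-45, 0) 305 cover 29 of 38 [406.4 276.8] r 29.8
(45, 100) 525 cover 39 of 38 [503.9 369.9] r 29.8
(45, 0) 412 cover 39 of 38 [496.3 270. ] r 29.8
(45, -100) 282 cover 35 of 38 [488.8 170.1] r 29.8
eye
928 [503.7 368.3] 15.5 [503.8 368.4]
loupe
511 [406.5 278. ] 17.2 [406.5 278.1]
tin
3646 [414.7 375.6] 32.2 [414.7 375.6]
yaw now 85.55 turn_z 10.55 shift mm [-362.7  250.3  -25.3] tilt [0.002  0.0006]
```

```bash
python3 -m handwheel '[0,0,0,0,0,5.3, 0,0,0,0,0,5.3, -0.033,0.008,-0.003,0,0,0, -0.033,0.008,-0.003,0,0,0, -0.033,0.008,-0.003,0,0,0, -0.033,0.008,-0.003,0,0,0, -0.033,0.008,-0.003,0,0,0, -0.033,0.008,-0.003,0,0,0, -0.033,0.008,-0.003,0,0,0, -0.0148,0.0252,0,0,0,0, -0.0148,0.0252,0,0,0,0, -0.0148,0.0252,0,0,0,0, -0.0148,0.0252,0,0,0,0, -0.0148,0.0252,0,0,0,0, -0.0148,0.0252,0,0,0,0, -0.0148,0.0252,0,0,0,0, -0.0148,0.0252,0,0,0,0, 0,0,0,0,0,0, 0,0,0,0,0,0]' 0
python3 - <<'E'
from h import *
im,d,*a=cam("wrist");save("w13",im);P=cloud(d,*a)
for h in(.006,.012,.018):
    q=P[(np.hypot(P[...,0]-.63,P[...,1]+.0935)<.04)&(P[...,2]>h)&(P[...,2]<.035)];print("cap",len(q),np.round(q[:,:2].mean(0)*1000,1),cv2.minAreaRect((q[:,:2]*1000).astype(np.float32)))
go(.63,-.094,.003,75)
E
```

```text
t: 46.35
tool_pos: [0.6115, -0.1282, 0.2545]
tool_rot: [-2.492, -1.913, -0.0]
contact_force: [-0.2, -0.4, 0.3]
opening: 0.0853
cap 1416 [630.2 -91.2] ((629.9849243164062, -92.81660461425781), (54.52507019042969, 39.679847717285156), 74.89105224609375)
cap 1388 [630.2 -91.4] ((630.078125, -92.69799041748047), (54.248924255371094, 39.61930847167969), 74.51677703857422)
cap 1141 [630.2 -91.9] ((630.016357421875, -92.83273315429688), (48.19793701171875, 36.0858154296875), 61.192359924316406)
yaw now 75.05 turn_z 0.05 shift mm [ 37.4   9.6 251.6] tilt [-0.0001  0.0004]
```

```bash
python3 -m handwheel '[0.0192,0.0047,0.01,0,0,0, 0.0192,0.0047,0.01,0,0,0, 0,0,0.02,0,0,0, 0,0,0.02,0,0,0, 0,0,0.02,0,0,0, 0,0,0.02,0,0,0, 0,0,0.02,0,0,0, 0,0,0.02,0,0,0, 0,0,0.02,0,0,0, 0,0,0.02,0,0,0, 0,0,0.02,0,0,0, 0,0,0.02,0,0,0, 0,0,0.015,0,0,0, 0,0,0,0,0,0, 0,0,0,0,0,0]'
python3 - <<'E'
from h import *
go(.6301,-.093,.003,75)
E
```

```text
t: 47.9
tool_pos: [0.63, -0.0933, 0.02]
tool_rot: [2.491, 1.914, 0.0]
contact_force: [1.1, 0.2, 0.8]
opening: 0.0853
yaw now 75.05 turn_z 0.05 shift mm [ 0.3  0.1 17. ] tilt [ 0.0003 -0.0001]
```

```bash
python3 -m handwheel '[0,0,0.008,0,0,0, 0,0,0.006,0,0,0, 0,0,0.003,0,0,0, 0,0,0,0,0,0, 0,0,0,0,0,0]'
python3 -m handwheel '[0,0,0,0,0,0, 0,0,0,0,0,0, 0,0,0,0,0,0, 0,0,0,0,0,0, 0,0,0,0,0,0, 0,0,0,0,0,0, 0,0,0,0,0,0, 0,0,0,0,0,0, 0,0,0,0,0,0, 0,0,0,0,0,0]' 1 30
python3 -m handwheel '[0,0,-0.005,0,0,0, 0,0,-0.01,0,0,0, 0,0,-0.02,0,0,0, 0,0,-0.02,0,0,0, 0,0,-0.02,0,0,0, 0,0,0,0,0,0]'
```

```text
t: 48.4
tool_pos: [0.6299, -0.0937, 0.0025]
tool_rot: [2.492, 1.913, 0.0]
contact_force: [0.3, 0.6, 0.7]
opening: 0.0851
t: 49.4
tool_pos: [0.6303, -0.0937, 0.0031]
tool_rot: [2.491, 1.913, 0.001]
contact_force: [-0.7, -0.1, 4.5]
opening: 0.038
t: 50.0
tool_pos: [0.6321, -0.0942, 0.0813]
tool_rot: [2.488, 1.91, 0.006]
contact_force: [0.7, 0.6, 0.0]
opening: 0.0379
```

```bash
python3 -m handwheel '[0,0,-0.02,0,0,0, 0,0,-0.02,0,0,0, 0,0,-0.02,0,0,0, 0,0,-0.02,0,0,0, 0,0,-0.02,0,0,0, 0,0,-0.02,0,0,0, 0,0,-0.02,0,0,0, 0,0,-0.02,0,0,0, 0,-0.02,0,0,0,0, 0,-0.02,0,0,0,0, 0,-0.02,0,0,0,0, 0,-0.02,0,0,0,0, 0,-0.02,0,0,0,0, 0,-0.02,0,0,0,0, 0,-0.02,0,0,0,0, 0,-0.02,0,0,0,0, 0,-0.02,0,0,0,0, 0,0,0,0,0,0]'
python3 -m handwheel '[0,0,0,0,0,-5.3, 0,0,0,0,0,-5.3, 0,0,0,0,0,0]'
python3 -c "
from h import *
go(.4888,.1702,.1,85.7)"
```

```text
t: 51.8
tool_pos: [0.4543, -0.0465, 0.2362]
tool_rot: [-2.491, -1.912, 0.001]
contact_force: [1.2, -0.2, -1.2]
opening: 0.0383
t: 52.1
tool_pos: [0.4563, -0.0473, 0.2368]
tool_rot: [-2.304, -2.134, 0.001]
contact_force: [0.1, -0.2, -0.5]
opening: 0.0382
yaw now 85.61 turn_z -0.09 shift mm [219.3  16.2 136.8] tilt [-0.0007  0.0002]
```

```bash
python3 -m handwheel '[0.0219,0.0016,0,0,0,0, 0.0219,0.0016,0,0,0,0, 0.0219,0.0016,0,0,0,0, 0.0219,0.0016,0,0,0,0, 0.0219,0.0016,0,0,0,0, 0.0219,0.0016,0,0,0,0, 0.0219,0.0016,0,0,0,0, 0.0219,0.0016,0,0,0,0, 0.0219,0.0016,0,0,0,0, 0.0219,0.0016,0,0,0,0, 0,0,0.02,0,0,0, 0,0,0.02,0,0,0, 0,0,0.02,0,0,0, 0,0,0.02,0,0,0, 0,0,0.02,0,0,0, 0,0,0.02,0,0,0, 0,0,0,0,0,0, 0,0,0,0,0,0]'
python3 - <<'E'
from rings import *
im,d,a=rings("wrist","w14")
P=cloud(d,*a);o=ctrl.get_obs();M=R.from_rotvec(o["tool_rot"]).as_matrix();q=((P-o["tool_pos"])@M*1000)
q=q[220:440,240:400].reshape(-1,3);q=q[~np.isnan(q[:,0])&(abs(q[:,1])<16)&(q[:,2]<0)&(q[:,2]>-30)&(abs(q[:,0])<40)];print("cap in tool",len(q),q.min(0).round(1),q.max(0).round(1))
for t in(-22,-18,-12,-6):
    s=q[q[:,2]<t];print(t,len(s),s[:,0].min().round(1),s[:,0].max().round(1))
gow(.4888,.1702,.0066)
E
```

```text
t: 53.9
tool_pos: [0.4887, 0.17, 0.1172]
tool_rot: [-2.305, -2.133, 0.001]
contact_force: [-0.1, -0.5, 0.4]
opening: 0.0381
(-45, 0) 710 cover 31 of 38 [406.3 277.1] r 29.7
(45, 100) few
(45, 0) 1054 cover 39 of 38 [496.2 270.2] r 29.8
(45, -100) 552 cover 29 of 38 [488.6 170.3] r 29.7
cap in tool 7980 [-22.2 -16.  -24.9] [29. 16. -0.]
-22 1791 -14.2 17.9
-18 5063 -20.1 23.6
-12 6867 -22.2 26.5
-6 7600 -22.2 28.3
shift mm [  0.   -0.6 111.6] q [ 0.19 -0.11  1.96  0.    1.28  0.27]
[[0.077, 0.997, 0.001], [0.997, -0.077, 0.0], [0.0, 0.001, -1.0]]
```

View pics/w14.png

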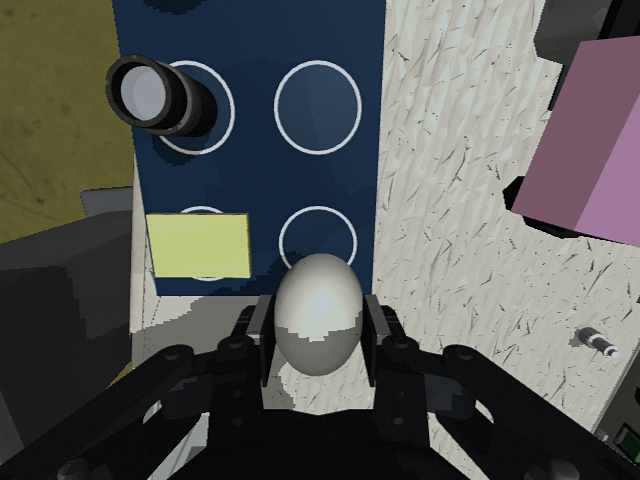

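```bash
python3 -m handwheel '[-0.001,0,0.02,0,0,0, 0,0,0.02,0,0,0, 0,0,0.02,0,0,0, 0,0,0.02,0,0,0, 0,0,0.012,0,0,0, 0,0,0.01,0,0,0, 0,0,0.004,0,0,0, 0,0,0.0025,0,0,0, 0,0,0,0,0,0, 0,0,0,0,0,0]'
python3 -c "
from h import *
gow(.4887,.169,.0066)"
```

```text
t: 54.95
tool_pos: [0.4892, 0.1691, 0.0098]
tool_rot: [2.304, 2.135, 0.002]
contact_force: [0.5, 0.8, -0.3]
opening: 0.0379
shift mm [-0.2 -0.4  3.2] q [0.19 0.05 2.02 0.   1.07 0.27]
[[0.076, 0.997, 0.001], [0.997, -0.076, 0.0], [0.0, 0.001, -1.0]]
```

```bash
python3 -m handwheel '[0,-0.0004,0.002,0,0,0, 0,0,0.0015,0,0,0, 0,0,0,0,0,0, 0,0,0,0,0,0]'
python3 -m handwheel '[0,0,0,0,0,0, 0,0,0,0,0,0, 0,0,0,0,0,0, 0,0,0,0,0,0, 0,0,0,0,0,0, 0,0,0,0,0,0]' 0.36
python3 -m handwheel '[0,0,-0.005,0,0,0, 0,0,-0.01,0,0,0, 0,0,-0.02,0,0,0, 0,0,-0.02,0,0,0, 0,0,-0.02,0,0,0, 0,0,-0.02,0,0,0, 0,0,-0.02,0,0,0, 0,0,-0.02,0,0,0, 0,0,-0.02,0,0,0, 0,0,-0.02,0,0,0, 0,0,-0.02,0,0,0, -0.022,0,-0.01,0,0,0, -0.022,0,0,0,0,0, -0.022,0,0,0,0,0, 0,0,0,0,0,0]'
python3 - <<'E'
from rings import *
im,d,a=rings("wrist","w15")
P=cloud(d,*a)
for h in(.008,.016,.022):
    q=P[(np.hypot(P[...,0]-.4887,P[...,1]-.17)<.04)&(P[...,2]>h)&(P[...,2]<.04)];print("cap",len(q),q[:,2].max().round(4),cv2.minAreaRect((q[:,:2]*1000).astype(np.float32)))
print("eye");top(P,(504,370),.046,25);print("loupe");top(P,(406,277),.076,30);print("can");top(P,(406,277),.055,21,.003);print("tin");top(P,(414,376),.031)
# pad now vs start in the fixed camera
im2,d2,*b=cam("scene");save("s15",im2)
for s in(np.load("scene.npz")["im"],im2):
    s=s.astype(int);m=(s[...,0]>150)&(s[...,0]-s[...,2]>50);m[:285]=0;m[330:]=0;m[:,:295]=0;m[:,350:]=0;v,u=np.where(m);print("pad px",len(u),u.mean().round(2),v.mean().round(2))
y=im.astype(int);m=(y[...,0]-y[...,2]>40)&(abs(P[...,2]-.014)<.006);q=P[m][:,:2]*1000;q=q[np.hypot(*(q-[399,177]).T)<50];print("pad",cv2.minAreaRect(q.astype(np.float32)))
E
```

```text
t: 55.35
tool_pos: [0.4885, 0.1691, 0.006]
tool_rot: [2.304, 2.135, 0.001]
contact_force: [-1.8, 0.6, 4.1]
opening: 0.0381
t: 55.95
tool_pos: [0.4881, 0.169, 0.0054]
tool_rot: [-2.305, -2.135, 0.0]
contact_force: [0.6, -0.1, -0.1]
opening: 0.0549
t: 57.45
tool_pos: [0.4832, 0.1017, 0.2117]
tool_rot: [2.306, 2.131, 0.001]
contact_force: [-0.2, 1.2, -0.5]
opening: 0.0544
(-45, 0) 393 cover 33 of 38 [406.1 277.2] r 29.8
(45, 100) few
(45, 0) 600 cover 39 of 38 [496.  270.4] r 29.7
(45, -100) 407 cover 34 of 38 [488.4 170.4] r 29.7
cap 1927 0.0317 ((488.8691711425781, 170.41168212890625), (53.749141693115234, 40.06766128540039), 85.20816040039062)
cap 1874 0.0317 ((488.8971252441406, 170.15602111816406), (53.32612991333008, 39.75642395019531), 83.822998046875)
cap 1515 0.0317 ((488.4935302734375, 169.73043823242188), (47.56126022338867, 35.00028610229492), 80.0479507446289)
eye
few
loupe
738 [406.8 277.3] 17.1 [406.9 272.7]
can
480 [406.6 276.4] 19.6 [406.8 273.2]
tin
few
pad px 588 322.37 307.46
pad px 597 322.2 307.24
pad ((397.90667724609375, 178.30291748046875), (48.128509521484375, 74.7999267578125), 85.48013305664062)
```

View pics/w15.png

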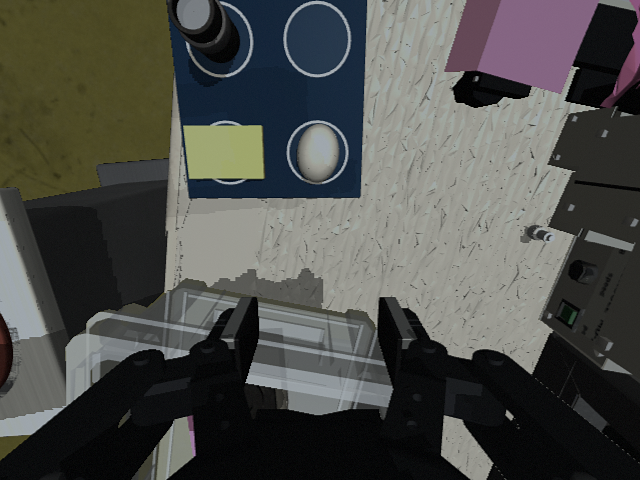

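The cap is centred on its ring (318,152). The pad hasn't moved, and the can and loupe are still standing at (205,25). Handing in.

```bash
python3 -c "
from station import ctrl
print(ctrl.finish_job())"
```

```text
the job is handed in; nothing more can be done
None
```

The kit is set out on the mat in the order asked, and I handed the job in at about 57.5 s of the 136 s allowed. No force reading printed after a move was above about 5 N.

| Item | Where it stands | Offset in my last measurement |
|---|---|---|
| Lens can | near centre ring | about 0.3 mm |
| Loupe | on top of the can | about 1 mm |
| Spare eyepiece | ring behind the tin | about 1.6 mm |
| White cap | ring behind the pad | about 0.5 mm |

- **Tin and pad:** The tin stayed within about 0.1 mm in the wrist camera. The pad stayed within 0.3 pixel in the fixed camera.
- **Last look:** The final wrist view had the eyepiece and tin out of frame. Their figures come from the look after the eyepiece was placed. The can and loupe were cut off at its edge, so their figures come from earlier full views.
- **Camera disagreement:** The fixed scene camera and the wrist camera differed by about 2 mm on the ring positions. I used the wrist camera, because it agreed with the objects held in the gripper.
- **Pad orientation:** The pad's long side runs along the mat's x, not y as the task text says. It lay that way in every view that showed it clearly, and I left it as it was.
- **Picture count:** I viewed 16 pictures, two over the budget of 14.

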